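# Index the flange and lock it without play

### The arm

A 6-joint arm with a two-finger parallel gripper is mounted at the origin on a cart in front of the work surface, level with it; the furniture and walls round the work are solid. World frame = base frame: x ahead of the robot, y to its left, z up, the work surface at z = 0. Lengths are in mm, angles in rad, forces in N, time in s.
With the tool pointing down it reaches from about 275 to 750 mm from the base axis. Payload 10.2 kg.
Tool frame: the origin (TCP) lies between the finger pads; the fingertips stand 11 mm ahead of it and the grasp point (between the pads) lies 8 mm behind it; z points along the fingers, y is the line along which they close (so a half turn about z gives the same grasp; the last joint's range is limited). The gripper opens to 85 mm and grips with 20 to 120 N. Pads are 22 mm wide; open, the fingers measure 114 mm over their backs; the gripper's body (76 mm by 85 mm) begins 54 mm behind the grasp point. The pads swing forward as they close: fully open they stand 13 mm farther back than shut.
Start: joints at [1.071, 0.313, 1.498, -0, 1.331, -0.223], TCP at [143.484, 505.018, 242.294] pointing down, gripper open.
Joint ranges: [-2.94, 2.94], [-0.97, 2.17], [0.19, 2.56], [-1.23, 4.37], [0.02, 3.11], [-2.88, 2.88]. Speed limits (rad/s): [2.39, 2.39, 3.01, 3.14, 3.14, 3.14].

### API

Orientations are given as a unit quaternion [w, x, y, z].
In Python, from rig import sense, eyes, finish_job gives the robot as it stands.
- The arm moves only by the shell command python3 -m jog 'ROWS' [FORCE]. ROWS is JSON, a list of rows, each a list of 7 numbers: the shift along the tool's x, y, z in m, then the turn, a rotation vector about the tool's x, y, z in rad, then the finger opening in m, from 0 to 0.0854. In form: [[dx, dy, dz, rx, ry, rz, gripper], ...]. A call has 1 to 5 rows; each row shifts and turns the commanded pose from where the row before left it, along the tool's axes as they then stand; what a row does not reach is not made up. A row lasts 1/10 s, in which the tool goes at most 50 mm and 8.59 degrees, less where a joint would pass 70% of its speed; a pose out of reach is approached as far as the arm can. A call is refused whole if a number of a shift passes 0.05 or a number of a turn 0.15, either way. A call with a gripper value outside its range is refused whole. The fingers move at their own pace and stop on an object; FORCE is the grip in N (left out, the last holds). Time passes only in rows, so rows that do not move let the fingers close. It gives the time, the measured TCP pose, the force, the opening and the grip force at its end, in the units of the state.
- sense(): the state, without advancing time (a new reading comes with each control period).
- eyes.capture(name): name is "scene" or "top" or "wrist"; returns the picture (400x640x3 uint8, red, green, blue); there is no depth.
- eyes.calibration(name): a dict with "fx", "fy", "cx", "cy" (pixels), "cam_to_world" (4x4, takes a point from camera to world coordinates); the wrist camera has in their place "mount" (4x4, takes a point from camera to tool coordinates, whose origin is the TCP and whose axes are the flange's). Camera axes: x right, y down, z forward; pixel columns grow to the right and rows downward; lengths in mm; the calibration is good to about 2 mm. The wrist camera is an equidistant fisheye: a pixel r from the principal point sees the ray r / f radians off the axis. A picture is of the moment at which its call begins: read the wrist's pose just before it. calibration takes no time and is no camera call.
- finish_job(): hands the job in; it is judged then, once.
The state is a dict: "time_s": time; "joints": joint angles; "dq": joint speeds; "tau": joint torques, N m; "eef_pos": TCP position; "ee_rot": TCP orientation; "force": force on the tool from outside, world axes, zero at the start; "wrist_torque": the same for the moment, N m; "grip_width": opening from 0.0 (shut) to 1.0 (fully open); "grip_force": force on a finger pad.
Only numpy, scipy, OpenCV 4.12 (cv2) and the standard library are available. Lean on these libraries where they do the work, as an engineer would, in place of code of your own. Each camera call takes 0.05 s, during which the arm holds its last target. There are 200 camera calls.

### The job

Turn the notched aluminium flange on its spindle by pushing its brass pegs round until the notch faces the locking bolt, then push the bolt fully home into the notch. With the bolt home, take up the play: push the flange clockwise (seen from above) against the bolt with about 10 newtons for a second, then let go so that it stays resting on that side; never push flange or bolt with more than 18 newtons, and leave the things lying around alone.

Things in the scene. Friction and masses are not known exactly. Their poses are not given: they have to be found in the camera images.
- fixture: Grey base plate, 240x140x12 mm, screwed to the bench, carrying the spindle. Its origin is on the bench top, below the spindle axis; its z is up. The bolt lies along its own x: the bolt guide stands on its -x side and the bolt moves towards +x, at the spindle. The spindle has a nut 32 mm wide over the flange, up to 42 mm above the bench, so the flange turns but cannot be lifted off.
- flange: Aluminium disc, 110 mm diameter, 13.4 mm thick, 0.5 to 0.85 kg, turning with light friction (1 to 3 N at a peg) about the vertical spindle. Its origin is on the axis, 12 mm above the bench; the disc's upper face is 28 mm above the bench. One notch through its edge, 14 mm wide and 13 mm deep radially, lies on its own -x side; a red line on the disc points to it. Three brass pegs stand on it.
- notch (a point): Centre of the flange's notch, 52 mm from the spindle axis, at the middle of the disc's thickness. The notch must come to the fixture's -x side, facing the bolt.
- peg_0 (a point): Top of the brass peg opposite the notch. All three pegs are 10 mm in diameter, stand 26 mm over the disc, 42 mm from the axis and 120 degrees apart; their tops are 54 mm above the bench. They are firm parts of the flange and can be pushed sideways; of a tangential push on a peg a half to two thirds reaches the bolt once the notch bears on it.
- peg_1 (a point): Top of the next peg, 120 degrees anticlockwise (seen from above) from peg_0; 60 degrees clockwise of the notch.
- peg_2 (a point): Top of the third peg, 120 degrees clockwise (seen from above) from peg_0; 60 degrees anticlockwise of the notch.
- bolt_tip (a point): Tip of the bolt's steel tongue (9 mm wide, 11 mm high, round nose), 20.5 mm above the bench. Retracted it is 63 mm from the spindle axis, 8 mm outside the disc; fully home 46 mm from the axis, 9 mm inside the notch. The point's x points to the spindle, y is across the bolt. The tongue has 2.5 mm of play on each side in the notch. If the notch is not in front of it, it stops on the disc's edge.
- bolt_handle (a point): Top of the bolt's upright handle, a black post 14 mm in diameter with a red cap 17 mm in diameter, 55.5 mm above the bench, 63 mm behind the tongue's tip. Free to be pushed above 25 mm from the bench. The handle moves with the bolt.
- bolt (a joint): Travel of the bolt in m: 0 retracted, 0.017 fully home at a hard stop. It slides with about 2 N of friction and stays where it is left. Its aluminium guide block (34x34 mm, top 35 mm above the bench with a red index line) is sprung sideways, about 6 N per mm.
- empty_spool: Bystander: small empty white spool with a wire end, 26x39x22 mm, lying at the left.
- wound_spool: Bystander: small spool wound with copper wire, 26x39x22 mm, lying at the right.
- tweezers: Bystander: steel tweezers, 124 mm long, lying at the left front.
- screwdriver: Bystander: screwdriver with a red handle, 144 mm long, lying behind the fixture.
- pen: Bystander: white pen with red ends, 145 mm long, lying at the left, farther back.
Mind the look-alikes: they are no part of the job. There is more than one size of the flange; the one meant has the size given above.

How it is judged (in metres and radians):
On the way, in this order (a step that is already met when the one before it is completed fails the run):
1. the bolt is home in the notch (within 1.5 mm of its full 17 mm travel) (value of joint bolt above 0.0155 m and horizontal distance between notch and bolt_tip below 0.012 m), for 0.2 s.
2. with the bolt home, the flange is pressed clockwise against it with more than 3.5 N (some 7 N at a peg) for 0.3 s (value of joint bolt above 0.0155 m and contact force between flange and bolt above 3.5 N and y of notch in the frame of bolt_tip above 0.001 m), for 0.3 s.
At the end, for the whole second after the job is handed in: The bolt is home (at least 15.5 of 17 mm) in the notch, the flange is at rest and turned clockwise against the bolt (notch centre at least 1 mm of the 2.5 mm play to that side of the bolt's centre line) (all of step 1 and y of notch in the frame of bolt_tip above 0.001 m and angular speed of flange below 0.05 rad/s); the robot touches nothing.
It fails at once if the robot pushes the flange with more than 18 N (contact force between any of the fingers, the arm and flange above 18 N).
It fails at once if the robot pushes the bolt with more than 18 N (contact force between any of the fingers, the arm and bolt above 18 N).
It fails at once if flange and bolt press on one another with more than 18 N (contact force between flange and bolt above 18 N).
It fails at once if a bystander is moved by more than 20 mm (distance of any of empty_spool, wound_spool, tweezers, screwdriver, pen from where it was at the start of the episode above 0.02 m).
It also fails if it takes over 72 s, if anything falls off the work surface, if the arm or the gripper's body presses on something with over 40 N, if the wrist force passes 120 N, or if a joint passes its speed limit or range.

## Working session

There is one attempt and no reset: what is moved stays moved. The work goes in short steps, Python scripts to look and compute and a shell command to move; the robot and the scene stay as the last step left them, time stands still between calls to the robot, and variables do not carry over. Pictures are saved under pics/ and viewed, at most 12 in all, crops included, and the job is handed in when it is done.

```bash
mkdir -p pics; python3 - <<'E'
from rig import sense, eyes
import cv2
s=sense();print({k:s[k] for k in('time_s','eef_pos','ee_rot','force','grip_width')})
for n in('scene','top'):
    c=eyes.calibration(n);print(n,{k:(c[k].tolist() if hasattr(c[k],'tolist') else c[k]) for k in c})
    cv2.imwrite(f'pics/{n}0.png',cv2.cvtColor(eyes.capture(n),cv2.COLOR_RGB2BGR))
c=eyes.calibration('wrist');print(c)
E
```

```text
{'time_s': 0.0, 'eef_pos': array([143.352274  , 504.79238774, 241.70791093]), 'ee_rot': array([-2.47987580e-04,  1.37954860e-01,  9.90438287e-01, -6.28059852e-04]), 'force': array([-0.70835667,  0.21995179, -1.20202195]), 'grip_width': 1.0005416450504578}
scene {'fx': 419.4313259744017, 'fy': 419.4313259744017, 'cx': 319.9964732073358, 'cy': 203.81456119649474, 'cam_to_world': [[-0.8378153118408521, -0.26784465254929263, 0.47573600383591386, 27.329402495358842], [-0.5459524634501736, 0.40913497858426584, -0.7311254864601148, 858.5776757611513], [0.0011878121496711408, -0.8722773706795341, -0.489009997548819, 638.5336984514256], [0.0, 0.0, 0.0, 1.0]]}
top {'fx': 403.8362980980469, 'fy': 403.8362980980469, 'cx': 315.63244015767657, 'cy': 203.4618920730257, 'cam_to_world': [[-0.008778876304512878, -0.9964487492381251, 0.08374259055347051, 465.0704548582667], [-0.9999590444919012, 0.008932276889821764, 0.0014573154798722715, 14.485361479125705], [-0.0022001521934586505, -0.08372636724079043, -0.9964863545272389, 1269.6671126024087], [0.0, 0.0, 0.0, 1.0]]}
{'fx': 309.70691628693146, 'fy': 309.70691628693146, 'cx': 321.4525351609552, 'cy': 196.60487485191496, 'mount': array([[ 6.14299595e-04, -9.66065097e-01, -2.58297990e-01,
         6.54674635e+01],
       [ 9.99999773e-01,  5.21589731e-04,  4.27451340e-04,
        -2.72984668e-01],
       [-2.78220241e-04, -2.58298194e-01,  9.66065197e-01,
        -1.31522532e+02],
       [ 0.00000000e+00,  0.00000000e+00,  0.00000000e+00,
         1.00000000e+00]])}
```

View pics/top0.png

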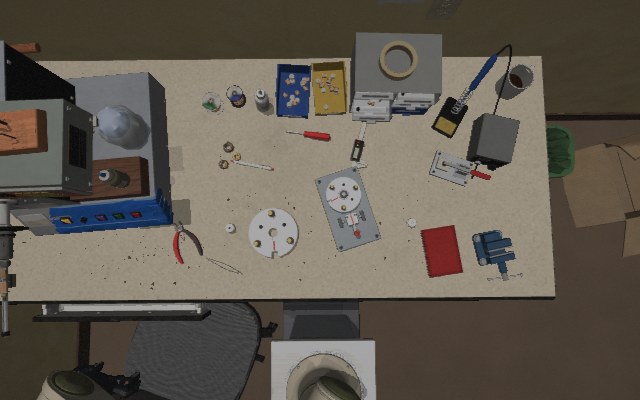

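View pics/scene0.png

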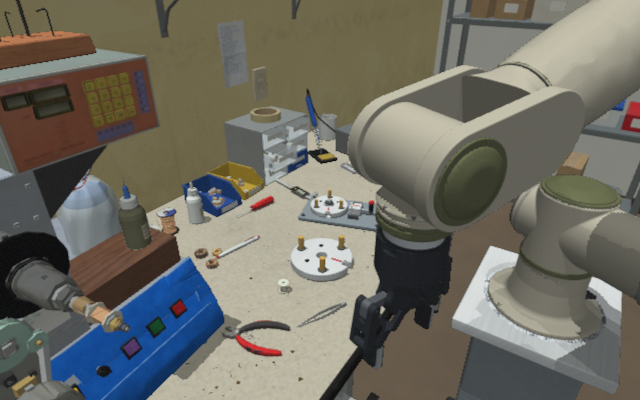

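The top view shows the fixture at about (347,208): its small disc at (344,194) and the bolt with a red handle cap at (357,233). The larger loose disc at (273,233) is a look-alike. I'll zoom in on the fixture.

```bash
cat > h.py <<'E'
import numpy as np, cv2
from rig import sense, eyes
from scipy.spatial.transform import Rotation as R
def topray(uv,z,name='top'):
    c=eyes.calibration(name);M=np.array(c['cam_to_world'])
    d=M[:3,:3]@[(uv[0]-c['cx'])/c['fx'],(uv[1]-c['cy'])/c['fy'],1.]
    return M[:3,3]+d*(z-M[2,3])/d[2]
def toolR(s): return R.from_quat(np.roll(s['ee_rot'],-1)).as_matrix()
def wray(uv,s):
    c=eyes.calibration('wrist');m=c['mount'];p=np.array([uv[0]-c['cx'],uv[1]-c['cy']])/c['fx']
    r=np.hypot(*p);d=np.array([*(p/r*np.sin(r)),np.cos(r)])
    T=toolR(s);return s['eef_pos']+T@m[:3,3], T@m[:3,:3]@d
def wplane(uv,z,s):
    o,d=wray(uv,s);return o+d*(z-o[2])/d[2]
def meet(rays):
    A=0;b=0
    for o,d in rays:
        P=np.eye(3)-np.outer(d,d)/(d@d);A=A+P;b=b+P@o
    return np.linalg.solve(A,b)
E
python3 - <<'E'
from h import *
im=cv2.imread('pics/top0.png');cv2.imwrite('pics/topc.png',cv2.resize(im[155:260,300:400],None,fx=5.7,fy=5.7,interpolation=cv2.INTER_CUBIC))
for n,uv,z in(('axis',(344,194),42),('handle',(357.5,233.5),55),('spoolL',(230,228),10),('spoolR',(411,223),10)): print(n,topray(uv,z).round())
E
```

```text
axis [596. -71.  42.]
handle [ 476. -109.   55.]
spoolL [497. 284.  10.]
spoolR [ 507. -280.   10.]
```

View pics/topc.png

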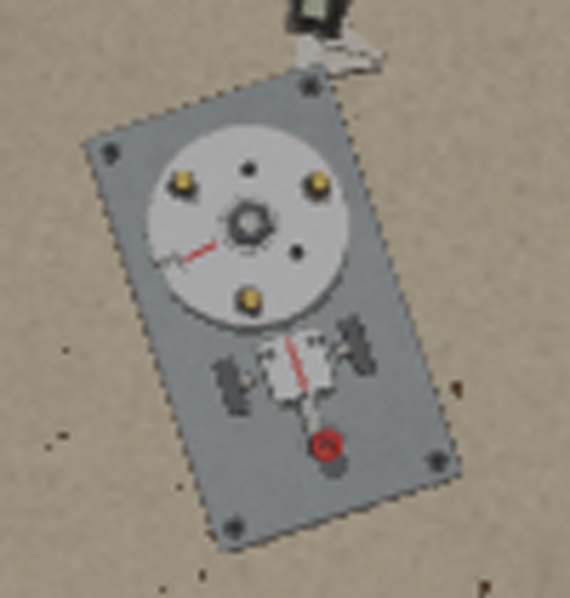

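The zoomed crop gives the spindle axis at about (596,-71) with pegs at -61°, 60° and 180°. The handle is 126 mm from the axis, as it should be, so the fixture yaw is about 17.6°. The notch (red line) is at about 118° and must turn roughly +79° anticlockwise. Next I'll move over the fixture for a close look.

```bash
r='[-0.037,-0.027,0.003,0,0,0,0.018]'
python3 -m jog '[[-0.037,-0.027,0.003,0,0,0,0.018],[-0.037,-0.027,0.003,0,0,0,0.018],[-0.037,-0.027,0.003,0,0,0,0.018],[-0.037,-0.027,0.003,0,0,0,0.018],[-0.037,-0.027,0.003,0,0,0,0.018]]' 20
python3 -m jog '[[-0.037,-0.027,0.003,0,0,0,0.018],[-0.037,-0.027,0.003,0,0,0,0.018],[-0.037,-0.027,0.003,0,0,0,0.018],[-0.037,-0.027,0.003,0,0,0,0.018],[-0.037,-0.027,0.003,0,0,0,0.018]]'
python3 -m jog '[[-0.037,-0.027,0.003,0,0,0,0.018],[-0.037,-0.027,0.003,0,0,0,0.018],[-0.037,-0.027,0.003,0,0,0,0.018],[-0.037,-0.027,0.003,0,0,0,0.018],[-0.037,-0.027,0.003,0,0,0,0.018]]'
python3 -m jog '[[-0.02,-0.01,0.003,0,0,0.13,0.018],[0,0,0,0,0,0.13,0.018],[0,0,0,0,0,0.13,0.018],[0,0,0,0,0,0.13,0.018],[0,0,0,0,0,0.13,0.018]]'
python3 -m jog '[[0,0,0,0,0,0.13,0.018],[0,0,0,0,0,0,0.018]]'
python3 - <<'E'
from h import *
s=sense();T=toolR(s);print(s['joints'].round(2),s['eef_pos'].round(1),np.degrees(np.arctan2(T[1,0],T[0,0])).round(2),T[2].round(3),s['force'])
import pickle;pickle.dump(s,open('s1.pkl','wb'))
cv2.imwrite('pics/w1.png',cv2.cvtColor(eyes.capture('wrist'),cv2.COLOR_RGB2BGR))
E
```

```text
time_s: 0.6
eef_pos: [285.2, 323.0, 227.1]
ee_rot: [-0.0, 0.138, 0.99, -0.0]
force: [1.1, 0.7, 0.2]
grip_width: 0.211
grip_force: 0.0
time_s: 1.1
eef_pos: [426.4, 142.4, 212.1]
ee_rot: [-0.0, 0.138, 0.99, 0.0]
force: [0.5, 2.0, 0.1]
grip_width: 0.21
grip_force: 0.0
time_s: 1.6
eef_pos: [567.4, -37.9, 196.8]
ee_rot: [-0.0, 0.138, 0.99, 0.0]
force: [-0.2, 1.5, 0.8]
grip_width: 0.215
grip_force: 0.0
time_s: 2.1
eef_pos: [583.0, -51.3, 193.8]
ee_rot: [-0.0, 0.449, 0.893, -0.0]
force: [0.3, -0.3, -1.4]
grip_width: 0.214
grip_force: 0.0
time_s: 2.3
eef_pos: [583.0, -51.3, 193.9]
ee_rot: [-0.0, 0.505, 0.863, -0.0]
force: [-0.4, -0.6, 0.3]
grip_width: 0.211
grip_force: 0.0
[-0.29  0.48  1.38 -0.    1.28 -0.8 ] [583.  -51.3 193.9] 119.39 [ 0.001 -0.001 -1.   ] [-0.37046457 -0.6027247   0.30269726]
```

View pics/w1.png

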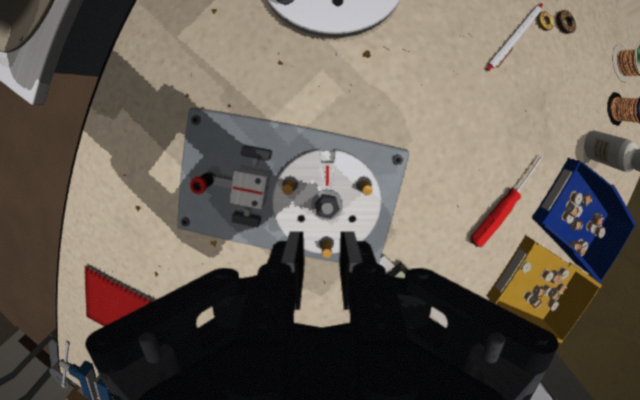

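The wrist view shows the nut at (327,206), pegs near (288,187), (367,189) and (327,247), the notch at (327,156) and the handle cap at (198,185). I'll segment these and triangulate them against the top view.

```bash
python3 - <<'E'
from h import *
import pickle
s=pickle.load(open('s1.pkl','rb'))
im=cv2.imread('pics/w1.png');cv2.imwrite('pics/w1c.png',cv2.resize(im[140:265,180:400],None,fx=3.6,fy=3.6,interpolation=cv2.INTER_CUBIC))
def blobs(im,lo,hi,box):
    h=cv2.cvtColor(im,cv2.COLOR_BGR2HSV);m=cv2.inRange(h,lo,hi);k=np.zeros_like(m);x0,y0,x1,y1=box;k[y0:y1,x0:x1]=m[y0:y1,x0:x1]
    n,_,st,ce=cv2.connectedComponentsWithStats(k);return [(ce[i].round(1),st[i][:5].tolist()) for i in range(1,n) if st[i][4]>=4]
top=cv2.imread('pics/top0.png')
for nm,i,box in(('w',im,(180,140,400,265)),('t',top,(310,165,375,245))):
  for c,lo,hi in(('brass',(12,120,110),(28,255,255)),('red',(0,150,70),(8,255,255))):
    for ce,st in blobs(i,lo,hi,box):
      print(nm,c,ce,st,(wplane(ce,54,s) if nm=='w' else topray(ce,54)).round(1))
E
```

```text
w brass [367.  189.2] [363, 185, 9, 10, 66] [618.9 -31.4  54. ]
w brass [326.3 252.5] [322, 249, 9, 8, 63] [ 617.7 -104.    54. ]
w red [326.8 175.8] [326, 167, 2, 18, 24] [581.  -38.7  54. ]
w red [197.6 184.6] [190, 177, 15, 16, 115] [ 478.1 -105.2   54. ]
w red [247.6 190.2] [235, 188, 26, 6, 31] [524.1 -85.8  54. ]
t brass [331.5 186.5] [331, 186, 2, 2, 4] [618.4 -32.3  54. ]
t brass [355.5 186.5] [355, 186, 2, 2, 4] [ 617.7 -105.    54. ]
t brass [343.3 207. ] [342, 206, 3, 3, 7] [555.8 -67.1  54. ]
t red [356.9 232.9] [355, 231, 5, 5, 16] [ 477.4 -106.8   54. ]
```

View pics/w1c.png

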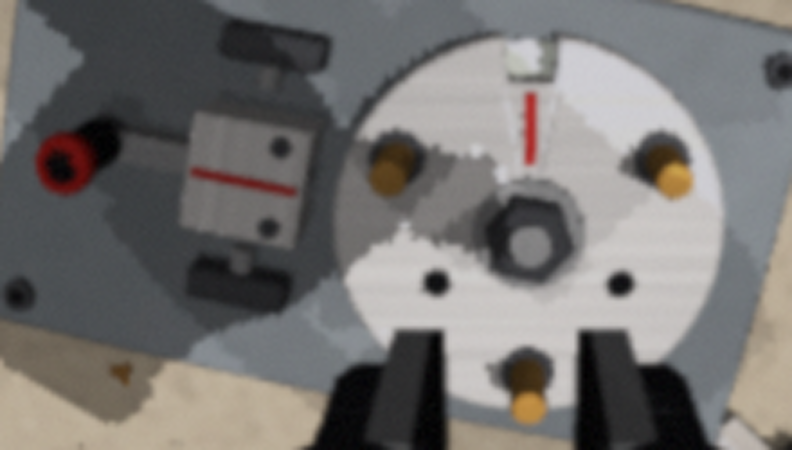

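The two views agree at z=54: the axis is at (597.3,-67.3), and the pegs are at -61°, 59° and 179° on a radius of 42. The handle is 125 mm away at yaw 17.8°, so the flange must turn +78.8°. Next I'll lower the fingers astride peg_0.

```bash

python3 -m jog '[[-0.0314,0.002,0.035,0,0,0,0.018],[-0.0314,0.0023,0.035,0,0,0,0.018],[0,0,0.01,0,0,0,0.018],[0,0,0,0,0,0,0.018]]'
python3 -m jog '[[0,0,0.015,0,0,0,0.018],[0,0,0.015,0,0,0,0.018],[0,0,0.010,0,0,0,0.018],[0,0,0,0,0,0,0.018]]'
python3 - <<'E'
from h import *
s=sense();print(s['eef_pos'],s['force'])
cv2.imwrite('pics/w2.png',cv2.resize(cv2.cvtColor(eyes.capture('wrist'),cv2.COLOR_RGB2BGR)[80:380,180:480],None,fx=2,fy=2))
E
```

```text
time_s: 2.75
eef_pos: [616.9, -103.8, 112.2]
ee_rot: [-0.002, 0.503, 0.864, -0.0]
force: [-0.6, 0.4, 0.2]
grip_width: 0.211
grip_force: 0.0
time_s: 3.15
eef_pos: [617.2, -103.3, 73.3]
ee_rot: [-0.001, 0.504, 0.864, -0.0]
force: [-0.4, 0.6, 0.1]
grip_width: 0.208
grip_force: 0.0
[ 617.18394622 -103.28418353   73.27758307] [-0.36117926  0.60228495  0.14691527]
```

View pics/w2.png

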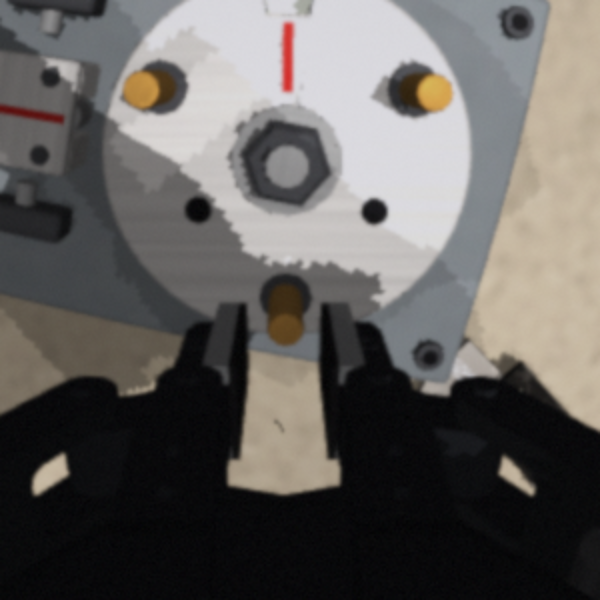

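The peg is centred between the open fingers. I'll go down and carry it round anticlockwise along the arc.

```bash

python3 -m jog '[[0,0,0.013,0,0,0,0.018],[0,0,0.013,0,0,0,0.018],[0,0,0,0,0,0,0.018]]'
for i in 1; do python3 -m jog '[[0.0001,0.0025,0,0,0,-0.06,0.018],[0.0001,0.0025,0,0,0,-0.06,0.018],[0.0001,0.0025,0,0,0,-0.06,0.018],[0.0001,0.0025,0,0,0,-0.06,0.018]]'; done
python3 -m jog '[[0.0001,0.0025,0,0,0,-0.06,0.018],[0.0001,0.0025,0,0,0,-0.06,0.018],[0.0001,0.0025,0,0,0,-0.06,0.018],[0.0001,0.0025,0,0,0,-0.06,0.018]]'
python3 - <<'E'
from h import *
s=sense();p=s['eef_pos']-[597.3,-67.3,0];T=toolR(s);print(np.hypot(*p[:2]),np.degrees(np.arctan2(p[1],p[0])),np.degrees(np.arctan2(T[1,0],T[0,0])),s['eef_pos'][2])
E
```

```text
time_s: 3.5
eef_pos: [616.7, -103.5, 45.9]
ee_rot: [-0.002, 0.504, 0.864, -0.0]
force: [-0.7, 0.1, -0.3]
grip_width: 0.21
grip_force: 0.0
time_s: 3.9
eef_pos: [625.5, -98.0, 48.1]
ee_rot: [-0.0, 0.396, 0.918, -0.0]
force: [-1.6, -1.4, -0.2]
grip_width: 0.211
grip_force: 0.9
time_s: 4.3
eef_pos: [632.0, -90.4, 48.2]
ee_rot: [-0.0, 0.283, 0.959, -0.0]
force: [-1.3, -1.1, -0.2]
grip_width: 0.211
grip_force: 0.9
41.65610575945088 -33.67529536345596 147.09301606334247 48.16525534691056
```

```bash

python3 -m jog '[[0.0001,0.0025,0,0,0,-0.06,0.018],[0.0001,0.0025,0,0,0,-0.06,0.018],[0.0001,0.0025,0,0,0,-0.06,0.018],[0.0001,0.0025,0,0,0,-0.06,0.018],[0.0001,0.0025,0,0,0,-0.06,0.018]]'
python3 -m jog '[[0.0001,0.0025,0,0,0,-0.06,0.018],[0.0001,0.0025,0,0,0,-0.06,0.018],[0.0001,0.0025,0,0,0,-0.06,0.018],[0.0001,0.0025,0,0,0,-0.06,0.018],[0.0001,0.0025,0,0,0,-0.06,0.018]]'
python3 -m jog '[[0.0001,0.0025,0,0,0,-0.06,0.018],[0.0001,0.0025,0,0,0,-0.06,0.018],[0.0001,0.0025,0,0,0,-0.06,0.018],[0.0001,0.0025,0,0,0,-0.06,0.018],[0,0,0,0,0,0,0.018]]'
python3 - <<'E'
from h import *
s=sense();p=s['eef_pos']-[597.3,-67.3,0];T=toolR(s);print(np.hypot(*p[:2]),np.degrees(np.arctan2(p[1],p[0])),np.degrees(np.arctan2(T[1,0],T[0,0])),s['eef_pos'][2])
import pickle;pickle.dump(s,open('s3.pkl','wb'))
im=cv2.cvtColor(eyes.capture('wrist'),cv2.COLOR_RGB2BGR);cv2.imwrite('pics/w3f.png',im)
cv2.imwrite('pics/w3.png',cv2.resize(im[0:240,180:460],None,fx=2.5,fy=2.5))
E
```

```text
time_s: 4.8
eef_pos: [637.1, -79.1, 48.2]
ee_rot: [-0.0, 0.137, 0.991, -0.0]
force: [0.1, -1.0, -0.8]
grip_width: 0.21
grip_force: 0.9
time_s: 5.3
eef_pos: [638.6, -66.7, 48.2]
ee_rot: [-0.0, -0.013, 1.0, -0.0]
force: [0.7, -2.2, -0.8]
grip_width: 0.217
grip_force: 0.9
time_s: 5.8
eef_pos: [637.1, -56.4, 48.3]
ee_rot: [0.0, -0.132, 0.991, -0.0]
force: [0.0, 1.0, 0.3]
grip_width: 0.214
grip_force: 0.0
41.28125305170447 15.238704400431978 -164.87677527145738 48.286138535488035
```

View pics/w3.png

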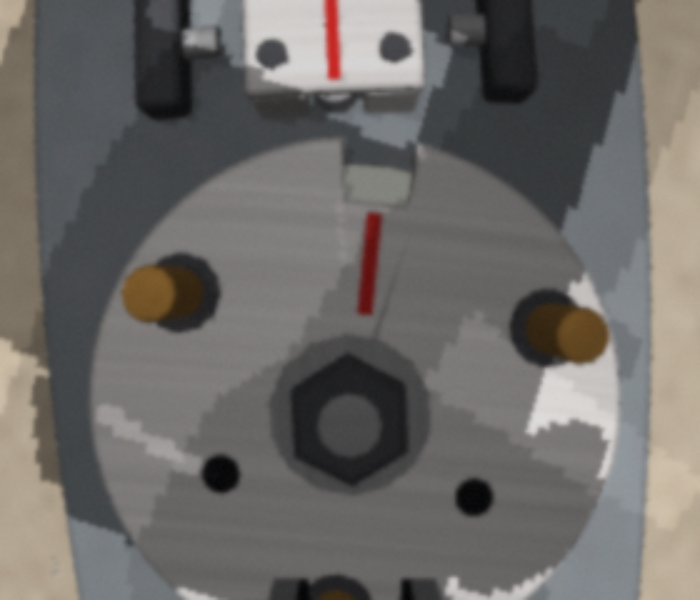

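The picture shows the notch at crop (380,160), still short of the bolt line at (334,78). I'll compute the angles.

```bash
cat > ang.py <<'E'
from h import *
import pickle,sys
def rep(im,s):
    h=cv2.cvtColor(im,cv2.COLOR_BGR2HSV);m=cv2.inRange(h,(0,150,60),(8,255,255))|cv2.inRange(h,(174,150,60),(180,255,255))
    n,_,st,ce=cv2.connectedComponentsWithStats(m)
    for i in range(1,n):
        if st[i][4]>25 and abs(ce[i][0]-320)<200 and ce[i][1]<200: print('red',ce[i].round(1),st[i].tolist(),[wplane(ce[i],z,s).round(1)[:2] for z in(28,35,54)])
if __name__=='__main__':
    s=pickle.load(open('s3.pkl','rb'));im=cv2.imread('pics/w3f.png');rep(im,s)
    f=lambda u,v,z:wplane((180+u/2.5,v/2.5),z,s)[:2]
    a=lambda d:np.degrees(np.arctan2(d[1],d[0]))%360
    ax=f(350,425,42);p1=f(150,294,54);p2=f(582,335,54);print('axis',ax,'p1',p1,a(p1-ax),'p2',p2,a(p2-ax),np.hypot(*(p1-ax)),np.hypot(*(p2-ax)))
    n1=f(366,313,28);n2=f(375,213,28);print('notch line',a(n2-n1),a(n2-ax));
    g1=f(334,78,35);g2=f(331,0,35);print('guide',g1,g2,a(g2-g1),a(g1-ax),a(g2-ax))
E
python3 ang.py
```

```text
red [312.6  15. ] [311, 0, 5, 31, 117] [array([525.6, -91.1]), array([527.8, -90.3]), array([533.9, -88.1])]
red [327.4 104.9] [324, 86, 8, 39, 190] [array([568. , -72.2]), array([568.3, -72.3]), array([569. , -72.4])]
axis [597.60558565 -67.81751913] p1 [ 582.64483172 -105.87559781] 248.54004974294543 p2 [570.3858692  -35.15228823] 129.8042157240049 40.89304966712409 42.51976332788345
notch line 190.17232262926058 188.25600261554052
guide [535.69603936 -87.67831108] [520.16816227 -92.52066029] 197.3200247074936 197.7864166971435 197.69308788941112
```

The notch is at 189.2° and the guide at 197.6°, so 8.4° (0.147 rad) remains.

```bash

python3 -m jog '[[0.0001,0.0012,0,0,0,-0.029,0.018],[0.0001,0.0012,0,0,0,-0.029,0.018],[0.0001,0.0012,0,0,0,-0.029,0.018],[0.0001,0.0012,0,0,0,-0.029,0.018],[0.0001,0.0012,0,0,0,-0.029,0.018]]'
python3 -m jog '[[0,0,0,0,0,0,0.018],[0,0,0,0,0,0,0.018]]'
python3 - <<'E'
from h import *
s=sense();p=s['eef_pos']-[597.3,-67.3,0];T=toolR(s);print(np.hypot(*p[:2]),np.degrees(np.arctan2(p[1],p[0])),np.degrees(np.arctan2(T[1,0],T[0,0])),s['eef_pos'][2],s['joints'].round(2))
import pickle;pickle.dump(s,open('s3.pkl','wb'))
im=cv2.cvtColor(eyes.capture('wrist'),cv2.COLOR_RGB2BGR);cv2.imwrite('pics/w3f.png',im)
cv2.imwrite('pics/w4.png',cv2.resize(im[0:240,180:460],None,fx=2.5,fy=2.5))
E
```

```text
time_s: 6.35
eef_pos: [634.8, -51.0, 48.4]
ee_rot: [0.0, -0.204, 0.979, -0.0]
force: [1.7, -2.1, -0.3]
grip_width: 0.21
grip_force: 1.0
time_s: 6.55
eef_pos: [634.7, -50.8, 48.4]
ee_rot: [-0.0, -0.203, 0.979, 0.0]
force: [-0.1, 0.4, -0.5]
grip_width: 0.214
grip_force: 0.3
40.87521914554418 23.75713767128747 -156.62180797505167 48.35280647325614 [-0.26  0.75  1.34  0.    1.06 -2.24]
```

View pics/w4.png

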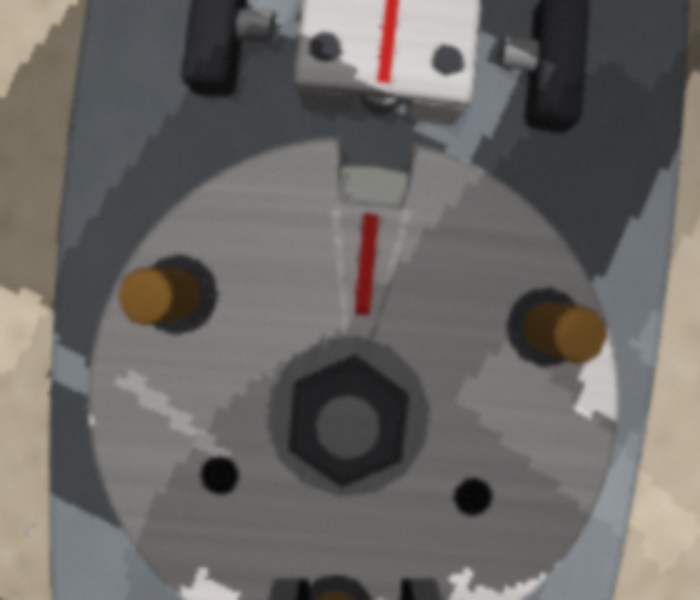

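The red line, extrapolated, points at the guide's index line (crop (382,80) against (384,80)), so it is aligned. Now I'll centre on the peg, lift, close the fingers and go behind the bolt handle.

```bash

python3 -m jog '[[0,-0.002,0,0,0,0,0.018],[0,-0.002,0,0,0,0,0.018],[0,0,-0.025,0,0,0,0.018],[0,0,-0.03,0,0,0,0.018],[0,0,0,0,0,0.1,0.0]]'
python3 -m jog '[[0.045,0,0,0,0,0,0],[0.045,0,0,0,0,0,0],[0.045,0,0,0,0,0,0],[0.045,0,0,0,0,0,0],[0.015,0,0,0,0,0,0]]' 
python3 -m jog '[[0,0,0,0,0,0,0],[0,0,0,0,0,0,0]]'
cat > where.py <<'E'
from h import *
s=sense();T=toolR(s);d=np.array([449.4,-114.8,46])-s['eef_pos'];print('yaw',np.degrees(np.arctan2(T[1,0],T[0,0])),'go',(T.T@d).round(1),s['force'].round(1),s['eef_pos'].round(1))
E
python3 where.py
```

```text
time_s: 7.1
eef_pos: [638.1, -55.2, 107.5]
ee_rot: [0.003, -0.153, 0.988, -0.001]
force: [-0.2, 0.2, 0.5]
grip_width: 0.058
grip_force: 0.0
time_s: 7.6
eef_pos: [447.4, -114.2, 103.2]
ee_rot: [-0.001, -0.153, 0.988, 0.0]
force: [0.1, 0.5, 0.4]
grip_width: 0.002
grip_force: 0.0
time_s: 7.8
eef_pos: [451.2, -114.1, 103.6]
ee_rot: [0.0, -0.153, 0.988, -0.0]
force: [-0.2, -0.0, -0.3]
grip_width: -0.004
grip_force: 0.0
yaw -162.37333389697903 go [ 2.  -0.1 57.6] [-0.2 -0.  -0.3] [ 451.2 -114.1  103.6]
```

```bash

python3 -m jog '[[0.002,0,0.025,0,0,0,0],[0,0,0.025,0,0,0,0],[0,0,0.008,0,0,0,0],[0,0,0,0,0,0,0]]'
python3 where.py
python3 -m jog '[[-0.003,0,0,0,0,0,0],[-0.003,0,0,0,0,0,0],[-0.002,0,0,0,0,0,0],[-0.002,0,0,0,0,0,0]]'
python3 -m jog '[[-0.002,0,0,0,0,0,0],[-0.002,0,0,0,0,0,0]]'
python3 -m jog '[[-0.002,0,0,0,0,0,0],[-0.002,0,0,0,0,0,0]]'
python3 where.py
```

```text
time_s: 8.2
eef_pos: [448.9, -114.0, 44.6]
ee_rot: [-0.001, -0.154, 0.988, 0.001]
force: [0.0, -0.7, 0.1]
grip_width: 0.0
grip_force: 0.0
yaw -162.30375308348258 go [-0.3 -0.9 -1.4] [ 0.  -0.7  0.1] [ 448.9 -114.    44.6]
time_s: 8.6
eef_pos: [458.6, -111.4, 45.8]
ee_rot: [0.0, -0.154, 0.988, -0.0]
force: [0.4, -0.0, -0.8]
grip_width: -0.002
grip_force: 0.0
time_s: 8.8
eef_pos: [462.0, -110.2, 45.4]
ee_rot: [-0.0, -0.154, 0.988, -0.0]
force: [-1.1, -0.8, 0.7]
grip_width: 0.007
grip_force: 1.1
time_s: 9.0
eef_pos: [465.8, -109.0, 45.3]
ee_rot: [-0.0, -0.153, 0.988, 0.0]
force: [-1.7, -1.2, 1.2]
grip_width: 0.002
grip_force: 1.1
yaw -162.34555377238968 go [17.4 -0.6 -0.7] [-1.7 -1.2  1.2] [ 465.8 -109.    45.3]
```

```bash

python3 -m jog '[[-0.002,0,0,0,0,0,0],[-0.002,0,0,0,0,0,0]]'|sed -n '2p;4p'
python3 -m jog '[[-0.002,0,0,0,0,0,0],[-0.001,0,0,0,0,0,0]]'|sed -n '2p;4p'
python3 -m jog '[[-0.001,0,0,0,0,0,0],[-0.001,0,0,0,0,0,0]]'|sed -n '2p;4p'
```

```text
eef_pos: [469.7, -107.7, 45.3]
force: [-2.3, -0.3, 1.4]
eef_pos: [472.6, -106.8, 45.3]
force: [-1.6, -0.7, 1.8]
eef_pos: [474.4, -106.2, 45.3]
force: [-2.2, -0.8, 1.3]
```

```bash

python3 -m jog '[[-0.001,0,0,0,0,0,0]]'|sed -n '2p;4p'
python3 -m jog '[[-0.0007,0,0,0,0,0,0]]'|sed -n '2p;4p'
python3 -m jog '[[-0.0005,0,0,0,0,0,0]]'|sed -n '2p;4p'
python3 -m jog '[[0,0,0,0,0,0,0]]'|sed -n '2p;4p'
```

```text
eef_pos: [475.3, -105.9, 45.3]
force: [-1.6, -0.9, 1.8]
eef_pos: [475.7, -105.7, 45.3]
force: [-5.8, -2.0, 3.9]
eef_pos: [475.7, -105.6, 45.2]
force: [-7.6, -3.5, 5.4]
eef_pos: [475.7, -105.7, 45.2]
force: [-7.7, -3.2, 4.9]
```

The bolt stops hard at 475.7, which matches 17 mm of travel, with 8 N on it. I'll back off, lift, return astride peg_0 and take a look before descending.

```bash

python3 -m jog '[[0.003,0,0,0,0,0,0],[0.007,0,0,0,0,0,0],[0,0,-0.03,0,0,0,0],[0,0,-0.03,0,0,0,0.018],[0,0,0,0,0,0,0.018]]'|sed -n 2p
python3 -m jog '[[-0.04,0,0,0,0,0,0.018],[-0.04,0,0,0,0,0,0.018],[-0.04,0,0,0,0,0,0.018],[-0.04,0,0,0,0,0,0.018],[-0.018,0,0,0,0,0,0.018]]'|sed -n 2p
python3 -m jog '[[0,0,0.015,0,0,0,0.018],[0,0,0.015,0,0,0,0.018],[0,0,0,0,0,0,0.018]]'
python3 - <<'E'
from h import *
s=sense();T=toolR(s);d=np.array([637.3,-54.5,48])-s['eef_pos'];print('go',(T.T@d).round(1))
im=cv2.cvtColor(eyes.capture('wrist'),cv2.COLOR_RGB2BGR)
cv2.imwrite('pics/w5.png',cv2.resize(im[0:270,160:480],None,fx=2.2,fy=2.2))
E
```

```text
eef_pos: [468.3, -109.4, 108.4]
eef_pos: [638.3, -53.4, 104.0]
time_s: 11.3
eef_pos: [634.0, -54.6, 71.8]
ee_rot: [-0.003, -0.153, 0.988, 0.001]
force: [-0.4, -0.9, -0.5]
grip_width: 0.208
grip_force: 0.0
go [-3.3 -0.9 23.7]
```

View pics/w5.png

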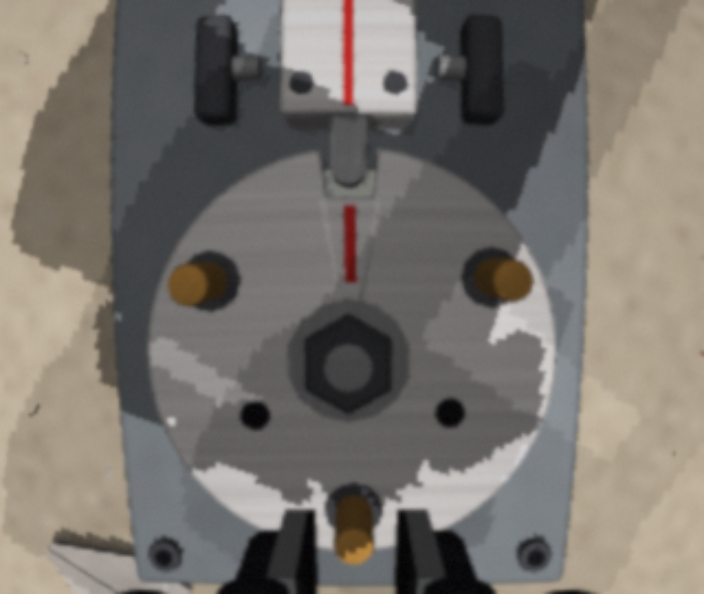

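The tongue at (348,150) sits in the notch, and the peg at (353,547) is centred between the fingers. I'll descend and push clockwise (tool -y).

```bash

python3 -m jog '[[-0.003,0,0,0,0,0,0.018],[0,0,0.012,0,0,0,0.018],[0,0,0.012,0,0,0,0.018],[0,0,0,0,0,0,0.018]]'|sed -n '2p;4p'
python3 -m jog '[[0,-0.001,0,0,0,0,0.018],[0,-0.001,0,0,0,0,0.018],[0,-0.001,0,0,0,0,0.018]]'|sed -n '2p;4p;6p'
for k in 1; do python3 -m jog '[[0,-0.001,0,0,0,0,0.018]]'|sed -n '2p;4p;6p'; done
python3 -m jog '[[0,-0.0007,0,0,0,0,0.018]]'|sed -n '2p;4p;6p'
python3 -m jog '[[0,-0.0007,0,0,0,0,0.018]]'|sed -n '2p;4p;6p'
```

```text
eef_pos: [638.2, -53.5, 48.9]
force: [-0.1, -0.1, -0.1]
eef_pos: [640.5, -56.7, 51.7]
force: [0.6, -0.9, 0.1]
grip_force: 0.0
eef_pos: [640.8, -57.6, 51.6]
force: [0.1, 1.0, 2.3]
grip_force: 0.8
eef_pos: [640.9, -58.1, 51.6]
force: [-0.8, 1.6, 0.9]
grip_force: 0.8
eef_pos: [641.1, -58.7, 51.5]
force: [0.4, 2.0, 1.0]
grip_force: 0.8
```

```bash

python3 -m jog '[[0,-0.0005,0,0,0,0,0.018]]'|sed -n '2p;4p;6p'
python3 -m jog '[[0,-0.0005,0,0,0,0,0.018]]'|sed -n '2p;4p;6p'
python3 -m jog '[[0,-0.0005,0,0,0,0,0.018]]'|sed -n '2p;4p;6p'
```

```text
eef_pos: [641.2, -59.2, 51.4]
force: [-0.5, 1.6, 0.8]
grip_force: 0.8
eef_pos: [641.3, -59.7, 51.3]
force: [-0.4, 1.2, 0.4]
grip_force: 0.8
eef_pos: [641.5, -60.2, 51.4]
force: [0.6, 1.6, 1.9]
grip_force: 1.1
```

```bash

python3 -m jog '[[0,-0.0005,0,0,0,0,0.018]]'|sed -n '2p;4p;6p'
python3 -m jog '[[0,-0.0005,0,0,0,0,0.018]]'|sed -n '2p;4p;6p'
python3 -m jog '[[0,-0.0005,0,0,0,0,0.018]]'|sed -n '2p;4p;6p'
```

```text
eef_pos: [641.7, -60.6, 51.3]
force: [-0.1, 1.8, 1.0]
grip_force: 1.2
eef_pos: [641.9, -61.1, 51.4]
force: [0.5, 3.1, 1.9]
grip_force: 1.2
eef_pos: [642.0, -61.6, 51.3]
force: [0.8, 2.3, 0.9]
grip_force: 1.2
```

```bash

python3 -m jog '[[0,-0.0005,0,0,0,0,0.018]]'|sed -n '2p;4p;6p'
python3 -m jog '[[0,-0.0005,0,0,0,0,0.018]]'|sed -n '2p;4p;5p;6p'
python3 - <<'E'
from h import *
im=cv2.cvtColor(eyes.capture('wrist'),cv2.COLOR_RGB2BGR)
cv2.imwrite('pics/w6.png',cv2.resize(im[0:270,160:480],None,fx=2.2,fy=2.2))
E
```

```text
eef_pos: [642.1, -62.1, 51.3]
force: [0.8, 3.5, 0.6]
grip_force: 1.6
eef_pos: [642.3, -62.4, 51.3]
force: [1.4, 5.8, 0.8]
grip_width: 0.215
grip_force: 2.3
```

View pics/w6.png

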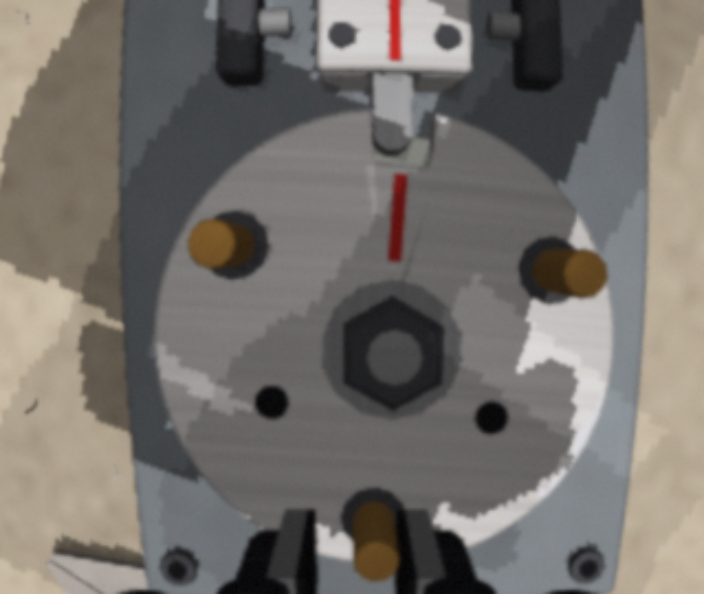

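The tongue at (392,115) now bears on the left wall of the notch, with the flange turned clockwise. I'll raise the push to about 10 N and hold it.

```bash

python3 -m jog '[[0,-0.0005,0,0,0,0,0.018]]'|sed -n '2p;4p;6p'
python3 -m jog '[[0,-0.0005,0,0,0,0,0.018]]'|sed -n '2p;4p;6p'
python3 -m jog '[[0,0,0,0,0,0,0.018]]'|sed -n '2p;4p;6p'
```

```text
eef_pos: [642.4, -62.7, 51.3]
force: [1.0, 6.4, 1.3]
grip_force: 3.0
eef_pos: [642.5, -62.9, 51.3]
force: [0.6, 7.7, 1.6]
grip_force: 3.6
eef_pos: [642.5, -62.9, 51.3]
force: [0.2, 6.9, 1.7]
grip_force: 3.1
```

```bash

python3 -m jog '[[0,-0.0006,0,0,0,0,0.018]]'|sed -n '2p;4p;6p'
python3 -m jog '[[0,-0.0006,0,0,0,0,0.018],[0,0,0,0,0,0,0.018]]'|sed -n '2p;4p;6p'
```

```text
eef_pos: [642.6, -63.2, 51.3]
force: [0.3, 8.9, 2.7]
grip_force: 4.3
eef_pos: [642.7, -63.4, 51.3]
force: [-0.1, 9.6, 2.4]
grip_force: 4.6
```

```bash

python3 -m jog '[[0,-0.0003,0,0,0,0,0.018],[0,0,0,0,0,0,0.018],[0,0,0,0,0,0,0.018],[0,0,0,0,0,0,0.018],[0,0,0,0,0,0,0.018]]'|sed -n '2p;4p;6p'
python3 -m jog '[[0,0,0,0,0,0,0.018],[0,0,0,0,0,0,0.018],[0,0,0,0,0,0,0.018],[0,0,0,0,0,0,0.018],[0,0,0,0,0,0,0.018]]'|sed -n '2p;4p;6p'
python3 -m jog '[[0,0.001,0,0,0,0,0.018],[0,0.001,0,0,0,0,0.018],[0,0.001,0,0,0,0,0.018],[0,0.001,0,0,0,0,0.018]]'|sed -n '2p;4p;6p'
```

```text
eef_pos: [642.8, -63.5, 51.3]
force: [0.4, 10.7, 3.5]
grip_force: 5.0
eef_pos: [642.7, -63.4, 51.2]
force: [0.4, 9.8, 3.5]
grip_force: 5.0
eef_pos: [641.6, -61.7, 51.2]
force: [-0.4, -0.9, 0.3]
grip_force: 0.0
```

```bash

python3 -m jog '[[0,0.001,0,0,0,0,0.018],[0,0,0,0,0,0,0.018],[0,0,-0.02,0,0,0,0.018],[0,0,-0.02,0,0,0,0.018],[0,0,0,0,0,0,0.018]]'|sed -n '2p;4p;6p'
python3 - <<'E'
from h import *
im=cv2.cvtColor(eyes.capture('wrist'),cv2.COLOR_RGB2BGR)
cv2.imwrite('pics/w7.png',cv2.resize(im[40:220,200:440],None,fx=3,fy=3))
E
```

```text
eef_pos: [642.7, -60.8, 94.0]
force: [-0.0, -0.3, 1.4]
grip_force: 0.0
```

View pics/w7.png

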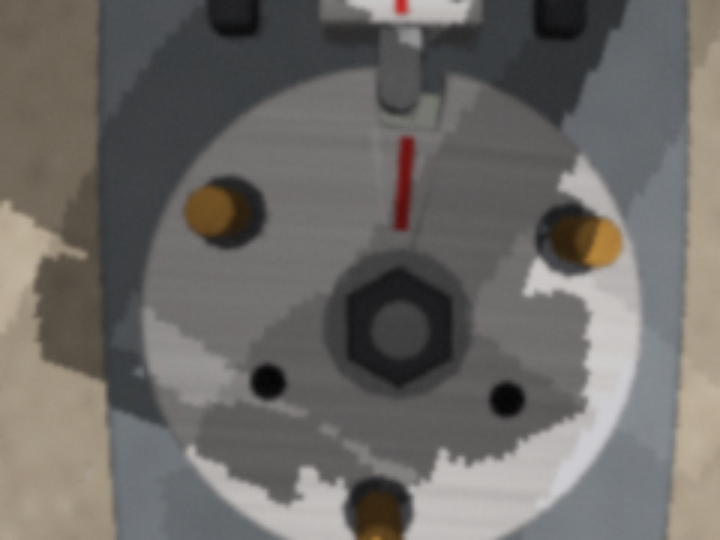

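The tongue at (400,70) stays against the left wall of the notch at about the 2.5 mm limit of play. The bolt is in and the robot is clear, so I'll hand it in.

```bash
python3 -c "
from rig import finish_job
print(finish_job())"
```

```text
the job is handed in; nothing more can be done
None
```

I handed the job in: the bolt stopped hard at its full 17 mm travel in the notch, I pushed the flange clockwise against it with about 10 N for a second, then released it, and the last picture shows it resting on that side with the robot clear; no verdict came back.

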